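# Close up the spice rack

## Task

The spice rack has been left open: with the fingertips, gently push its drawer fully home and push its hinged lid down until it lies flat and shut, in either order. Only push on the outside of the drawer front and of the lid, with the fingers alone: do not pinch anything, reach into the drawer or touch the lid's underside, do not slam either one, and leave everything standing or lying around the rack where it is.

Things in the scene. Friction and masses are not known exactly. Their poses are not given: they have to be found in the camera images.
- rack: White spice rack fixed to the shelf board, 130 deep (x) x 260 wide (y) x 80 mm high. Origin: centre of its underside. Its x axis points from its front to its back (the front faces the robot, turned by up to about 17 degrees), y to its left, z up. Its right half (y<0) holds the drawer under a fixed flat top at 80 mm; its left half (y>0) is a bin covered by the lid.
- rack_drawer (a joint): How far the drawer is pulled out, m: 0 = fully home (hard stop), at most 0.090; starts 0.035 to 0.075. Slides along the rack's x axis (shutting = towards the rack's +x), with about 1.2 N of friction, and stays where left; no spring.
- drawer_front (a point): Centre of the outer flat face of the drawer's front panel, which moves with the drawer. The panel is 122 wide, 66 high (8 to 74 mm above the shelf board), 12 mm thick, with no knob (only a grey painted strip near its upper edge). When the drawer is home this point is 77 mm before the rack's centre (rack x = -0.077, y = -0.066, z = 0.041). Behind the panel is a plywood tray with nine small black-capped bottles fixed in it (tops at 66 mm), not to be touched by the fingers.
- rack_lid (a joint): Opening angle of the lid, rad: 0 = flat and shut (hard stop), 1.55 = upright; starts 0.8 to 1.3. The stiff hinge (0.13 N m friction) keeps it where it is left. A push of a few newtons near its free edge turns it.
- lid_hinge (a point): Middle of the lid's hinge axis: rack x = 0, y = 0, z = 0.083. The axis runs along the rack's x; the shut lid reaches from it to the rack's left (+y), and when open its outer face looks to the rack's right (-y) and up, so it is pushed from above the drawer's half towards +y and then down.
- lid_edge (a point): Middle of the lid's free edge, on the outer face, 130 mm from the hinge axis and 3 mm outward of the mid-plane. The lid is a flat white plate 130 (along the hinge) x 126 x 6 mm, its mid-plane passing through the hinge axis; no knob. On its underside is a cork liner, 108 x 104 x 4 mm, not to be touched by the fingers.
- shaker: Glass salt shaker with steel twist cap, 42 mm diameter, 84 mm high; loose bystander. It and the spice jar stand beside the rack: one before the bin's front, one to the rack's left. Origin: centre of underside.
- spice_jar: Spice jar with steel cap, 44 mm diameter, 85 mm high; loose bystander (see the shaker). Origin: centre of underside.
- plate: Red melamine plate, 180 mm diameter, 18 mm high; loose bystander at the left or right of the board. Origin: centre of underside.
- pot: Small white ceramic pot with two small side handles, 100 mm diameter without them, 70 mm high; loose bystander on the side opposite the plate. Origin: centre of underside.
- pot_lid: Ceramic lid lying on the pot, 104 mm diameter, 35 mm high with its knob; loose bystander. Origin: centre of underside.
- tongs: Steel kitchen tongs lying flat, about 210 x 60 x 20 mm; loose bystander. Origin: middle, on the board; x along its length.
- spoon: Wooden spoon lying flat, 200 mm long; loose bystander. x along its length.

How it is judged:
At the end, for the whole second after the job is handed in: The drawer is within 4 mm of fully home, the lid within 0.05 rad of flat, both at rest, and every bystander is within 15 mm of where it started (value of joint rack_drawer below 0.004 m and value of joint rack_lid below 0.05 rad and velocity of joint rack_drawer between -0.01 and 0.01 m/s and velocity of joint rack_lid between -0.05 and 0.05 rad/s and distance of each of shaker, spice_jar, plate, pot, pot_lid, tongs, spoon from where it was at the start of the episode below 0.015 m); the robot touches nothing.
It fails at once if the fingers touch the drawer's tray or the lid's liner (over 1 N): reaching in, or pinching the front panel or the lid (contact force between the fingers and rack_drawer_c1 above 1 N or contact force between the fingers and rack_lid_c1 above 1 N).
It fails at once if the drawer (over 0.35 m/s) or the lid (over 3 rad/s) is slammed (velocity of joint rack_drawer below -0.35 m/s or velocity of joint rack_lid below -3 rad/s).
It fails at once if the rack is pushed with more than 60 N (contact force between the fingers and rack above 60 N).
It fails at once if a part of the arm other than the fingers pushes on the rack (over 3 N) (contact force between the arm and rack above 3 N).
It fails at once if a bystander is lifted, tipped or pushed away (over 20 mm) (distance of any of shaker, spice_jar, plate, pot, pot_lid, tongs, spoon from where it was at the start of the episode above 0.02 m or angle between any of shaker, spice_jar, plate, pot, pot_lid, tongs, spoon's own z axis and vertical above 0.5 rad).
It also fails if it takes over 48 s, if anything falls off the work surface, if the arm or the gripper's body presses on something with over 40 N, if the wrist force passes 120 N, or if a joint passes its speed limit or range.

## Robot

A 6-joint arm with a two-finger parallel gripper is mounted at the origin on the work surface. World frame = base frame: x ahead of the robot, y to its left, z up, the work surface at z = 0. Lengths are in m, angles in rad, forces in N, time in s.
With the tool pointing down it reaches from about 0.375 to 0.9 m from the base axis. Payload 3.1 kg.
Tool frame: the origin (TCP) lies at the very end of the fingers, on their centre line; the grasp point (between the pads) lies 19 mm behind it (env.tcp_to_grasp is the distance from the TCP to the grasp point, in m); z points along the fingers, x is the direction in which the jaws open and shut, and the axes are right-handed (so a half turn about z gives the same grasp; the last joint's range is limited). The gripper opens to 85 mm and grips with 20 to 120 N. Pads are 22 mm wide; open, the fingers measure 114 mm over their backs; the gripper's body (76 mm by 85 mm) begins 54 mm behind the grasp point. The pads swing forward as they close: fully open they stand 13 mm farther back than shut.
Start: joints at [-1.365, 0.527, 1.433, -0, 1.181, -0.178], TCP at [0.234, -0.579, 0.231] pointing down, gripper open.
Joint ranges: [-3.08, 3.08], [-0.75, 2.2], [0.22, 2.44], [-1.43, 4.57], [0, 2.65], [-2.85, 2.85]. Speed limits (rad/s): [2.79, 2.79, 3.14, 3.14, 3.14, 3.14].

## Interface

Orientations are given as [roll, pitch, yaw] about the fixed x, y, z axes, in that order (R = Rz(yaw) Ry(pitch) Rx(roll)).
In Python, from cell import env gives the robot as it stands. Calls block until the motion is done:
- env.move_to(position, orientation): joint-space move of the TCP to a pose.
- env.movel(position, rotation=None, vel=0.15): straight line of the TCP; rotation=None keeps the orientation; vel is the mean speed in m/s.
- env.goto_joints(angles): joint-space move.
- env.move_gripper(opening): opening from 0.0 (shut) to 1.0 (fully open); the grip force is fixed at half the most; returns when the fingers have stopped.
- env.hold(seconds).
- env.inverse_kinematics(position, orientation): joint angles nearest the present ones, or None.
- env.state(): the state.
- env.get_image(name): name is "side" or "top"; returns (picture, depth): 480x640x3 uint8, blue, green, red; 480x640 float32, m along the optical axis (not along the pixel's ray), 0 where there is no reading.
- env.camera_params(name): a dict with "vfov" (degrees; the focal length in pixels is half the picture's height over the tangent of half this angle, whatever the lens; pixels are square), "cx", "cy" (the principal point, pixels), "cam_to_world" (4x4, takes a point from camera to world coordinates). Camera axes: x right, y up, looking along -z (the intrinsics and any distortion apply to the point x, -y, -z); pixel columns grow to the right and rows downward; lengths in m; the calibration is good to about 2 mm. A picture is of the moment at which its call begins. camera_params takes no time and is no camera call.
A pose or a line that the arm cannot do raises env.Unreachable and nothing moves.
- env.job_done(): hands the job in, once; it reports no verdict.
Trained networks look in the newest picture that a camera, given by its name, has taken for a name from the list of things; names that differ only in an ending like _2 or _b are one class to them, and where a whole thing is asked for, a point or a joint stands for the part that bears it (a point fixed in the world has none). Each returns a list of dicts, best first, with "confidence" (0 to 1); they miss things now and then, are a little off and sometimes report something else, mostly with a low value. They report only what shows in the picture. A call takes as long as a camera call.
- env.search_frame(camera, target): "box" ([left, top, right, bottom] in pixels, round what is visible of it).
- env.regions_of(camera, target): "mask" (480x640 bool, what is visible of it) and "box" ([left, top, right, bottom] in pixels, round what is visible of it).
The state is a dict: "time_s": time; "qpos": joint angles; "dq": joint speeds; "joint_efforts": joint torques, N m; "position": TCP position; "orientation": TCP orientation; "wrist_force": force on the tool from outside, world axes, zero at the start; "ft_torque": the same for the moment, N m; "grip_width": opening from 0.0 (shut) to 1.0 (fully open).
Only numpy, scipy, OpenCV 4.12 (cv2) and the standard library are available. Lean on these libraries where they do the work, as an engineer would, in place of code of your own. Each camera call takes 0.05 s, during which the arm holds its last target.

## Working session

There is one attempt and no reset: what is moved stays moved. The work goes in short steps, each a Python script; the robot and the scene stay as the last script left them, time stands still between calls to the robot, and variables do not carry over. Pictures are saved under pics/ and viewed, and the job is handed in when it is done.

```bash
ls; mkdir -p pics
python3 - <<'E'
from cell import env
import cv2,numpy as np
for n in("side","top"):
    im,d=env.get_image(n); cv2.imwrite(f"pics/{n}0.png",im); np.save(f"pics/{n}0.npy",d)
    p=env.camera_params(n); print(n,{k:(np.round(v,3).tolist() if not isinstance(v,str) else v) for k,v in p.items()})
    for t in("rack","rack_drawer","rack_lid","shaker","spice_jar"):
        print(t,[(np.round(r["box"]).tolist(),round(r["confidence"],2)) for r in env.search_frame(n,t)][:3])
print(env.state()["time_s"],env.tcp_to_grasp)
E
```

```text
pics
side {'vfov': 48.939, 'cx': 317.573, 'cy': 240.463, 'cam_to_world': [[-0.791, 0.282, -0.543, -0.114], [-0.612, -0.38, 0.693, 0.806], [-0.011, 0.881, 0.473, 0.639], [0.0, 0.0, 0.0, 1.0]]}
rack []
rack_drawer [([306.0, 217.0, 353.0, 262.0], 0.89)]
rack_lid [([243.0, 179.0, 302.0, 229.0], 0.72)]
shaker [([306.0, 242.0, 325.0, 284.0], 0.7)]
spice_jar [([251.0, 260.0, 271.0, 300.0], 0.69)]
top {'vfov': 45.2, 'cx': 318.538, 'cy': 241.276, 'cam_to_world': [[0.024, 0.995, -0.097, 0.359], [-1.0, 0.025, 0.009, 0.017], [0.011, 0.097, 0.995, 1.616], [0.0, 0.0, 0.0, 1.0]]}
rack [([275.0, 160.0, 384.0, 240.0], 0.78)]
rack_drawer [([337.0, 206.0, 384.0, 246.0], 0.66)]
rack_lid [([303.0, 161.0, 339.0, 216.0], 0.95), ([404.0, 263.0, 430.0, 334.0], 0.64)]
shaker [([311.0, 232.0, 325.0, 251.0], 0.52), ([450.0, 188.0, 504.0, 245.0], 0.27)]
spice_jar [([261.0, 217.0, 276.0, 233.0], 0.48), ([338.0, 206.0, 386.0, 246.0], 0.35)]
0.6 0.0187
```

Run:
```python
import cv2
a=cv2.imread("pics/side0.png"); cv2.imwrite("pics/s1.png",cv2.resize(a[140:340,170:430],(780,600),interpolation=cv2.INTER_CUBIC))
a=cv2.imread("pics/top0.png"); cv2.imwrite("pics/t1.png",cv2.resize(a[130:280,230:430],(800,600),interpolation=cv2.INTER_CUBIC))
```

```text
(no output)
```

View pics/top0.png

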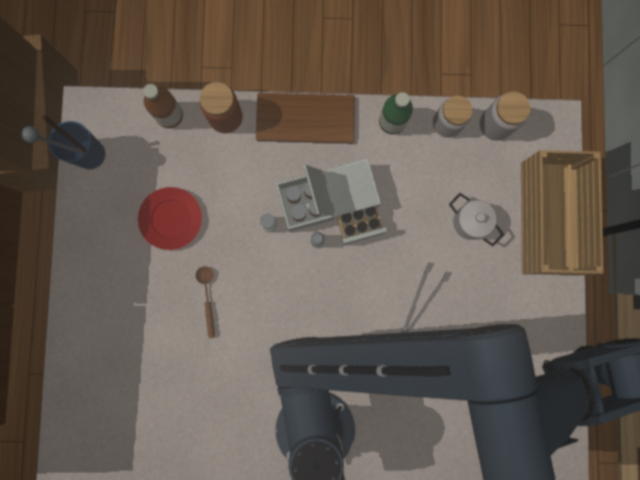

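View pics/s1.png

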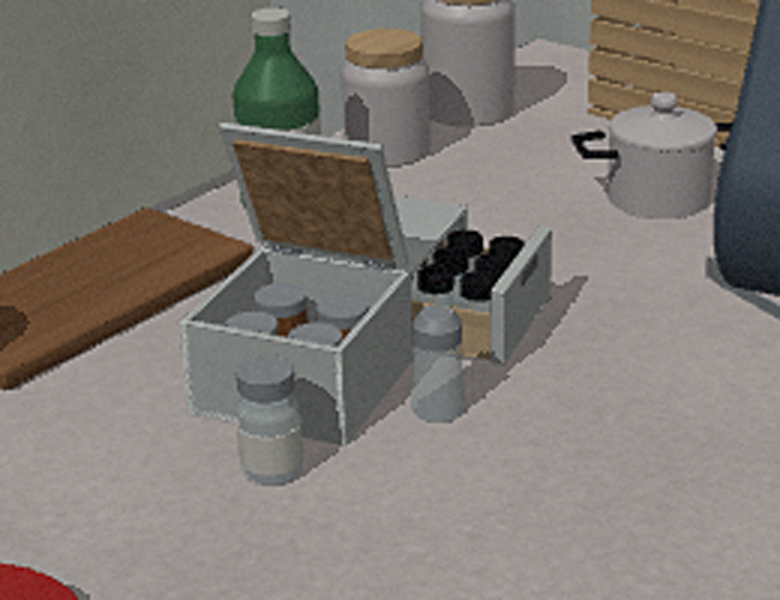

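View pics/t1.png

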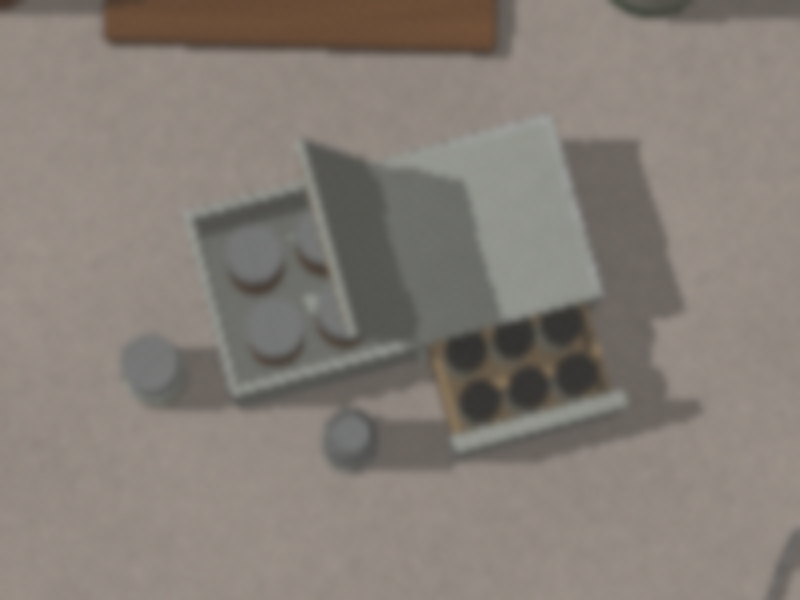

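```bash
cat > h.py <<'E'
import numpy as np,cv2
from cell import env
def cam(n):
    p=env.camera_params(n); return 240/np.tan(np.radians(p["vfov"]/2)),p["cx"],p["cy"],np.array(p["cam_to_world"])
def ray(n,uv,z):
    f,cx,cy,T=cam(n); u,v=uv
    d=T[:3,:3]@np.array([(u-cx)/f,-(v-cy)/f,-1]); o=T[:3,3]; return o+d*(z-o[2])/d[2]
def cloud(n,D):
    f,cx,cy,T=cam(n); v,u=np.mgrid[:480,:640]
    P=np.stack([(u-cx)/f*D,-(v-cy)/f*D,-D],-1); return P@T[:3,:3].T+T[:3,3]
E
python3 - <<'E'
from h import *
g=lambda x,y,z:ray("top",(230+x/4-.4,130+y/4-.4),z)
BR,FR,BL,FL=[g(*a,.08) for a in((548,118),(600,297),(190,212),(235,395))]
print(np.round([BR,FR,BL,FL],3)); c=(BR+FR+BL+FL)/4
xa=(BR-FR)+(BL-FL); ya=BL-BR+FL-FR
print("c",c,"lens",np.linalg.norm(BR-FR),np.linalg.norm(BL-FL),np.linalg.norm(BL-BR),np.linalg.norm(FL-FR))
print("yaw",np.degrees(np.arctan2(xa[1],xa[0])),np.degrees(np.arctan2(-ya[0],ya[1])))
for n in("top","side"):
    D=np.load(f"pics/{n}0.npy"); P=cloud(n,D); P[D==0]=np.nan; np.save(f"pics/{n}_P.npy",P)
    m=(abs(P[...,2]-.08)<.015)&(abs(P[...,0]-c[0])<.2)&(abs(P[...,1]-c[1])<.2); q=P[m]; print(n,len(q),np.median(q,0))
    b=P[300:340,235:260] if n=="top" else P[330:350,200:300]; print("board z",np.nanmedian(b[...,2]))
yaw=np.arctan2(-ya[0],ya[1]); R=np.array([[np.cos(yaw),-np.sin(yaw)],[np.sin(yaw),np.cos(yaw)]])
for a in((455,450),(627,402)): print("drawer",R.T@(g(*a,.074)-c)[:2])
# lid points from the top cam in rack frame, front face
P=np.load("pics/top_P.npy"); q=P.reshape(-1,3); r=(q[:,:2]-c[:2])@R
for n in("top","side"):
    q=np.load(f"pics/{n}_P.npy").reshape(-1,3); r=(q[:,:2]-c[:2])@R
    m=(abs(r[:,0])<.055)&(q[:,2]>.1)&(q[:,2]<.24)&(r[:,1]>-.03)&(r[:,1]<.14)
    y,z=r[m,1],q[m,2]; print(n,m.sum(),z.max()); 
    k=np.polyfit(z,y,1); print("lid angle",np.pi/2-np.arctan(k[0]),"y at z=.083",np.polyval(k,.083))
for a in((305,140),(355,335)):
    for z in (.19,.2,.21): print("edge",z,R.T@(g(*a,z)-c)[:2])
E
```

```text
[[ 0.737 -0.121  0.08 ]
 [ 0.615 -0.158  0.08 ]
 [ 0.666  0.12   0.08 ]
 [ 0.542  0.086  0.08 ]]
c [ 0.63970841 -0.01839098  0.08      ] lens 0.12753024571158578 0.12821968335533607 0.25120624398250263 0.254595455673616
yaw 16.132049584277507 16.5322841601991
top 3547 [ 0.63601234 -0.06908867  0.0778111 ]
board z -0.001266168078752239
side 2618 [ 5.91127940e-01 -4.27229873e-04  7.62370871e-02]
board z 0.0001878532024146562
drawer [-0.13775129 -0.00535545]
drawer [-0.13661405 -0.12597589]
top 662 0.20915011224653868
lid angle 1.1842178125111547 y at z=.083 -0.002722956034131918
side 1623 0.2054442708105657
lid angle 1.2292732467502514 y at z=.083 0.009349379050343054
edge 0.19 [0.0667062  0.04281103]
edge 0.2 [0.06442507 0.0433111 ]
edge 0.21 [0.06214395 0.04381117]
edge 0.19 [-0.06104553  0.04479878]
edge 0.2 [-0.06243086  0.04528491]
edge 0.21 [-0.06381618  0.04577104]
```

```bash
cat >> h.py <<'E'
yaw=np.radians(16.4); C=np.array([.640,-.0185])
Rk=np.array([[np.cos(yaw),-np.sin(yaw)],[np.sin(yaw),np.cos(yaw)]])
def W(x,y,z): return [*(C+Rk@np.array([x,y])),z]
def F(s=None):
    f=np.array((s or env.state())["wrist_force"]); return np.array([*(Rk.T@f[:2]),f[2]])
def toR(p): return np.array([*(Rk.T@(np.array(p[:2])-C)),p[2]])
E
python3 - <<'E'
from h import *
g=lambda x,y,z:ray("top",(230+x/4-.4,130+y/4-.4),z)
print("shaker",toR(g(350,432,.084)),"jar",toR(g(150,360,.085)))
s=env.state(); print(s["orientation"])
for o in (yaw+np.pi/2,yaw-np.pi/2):
    for p in (W(-.2,-.066,.25),W(0,.1,.09)): print(o,env.inverse_kinematics(p,[np.pi,0,o]))
E
```

```text
shaker [-0.10900918  0.05989889  0.084     ] jar [-0.02782296  0.17664623  0.085     ]
[-3.14158286e+00  1.01304948e-05 -1.18701862e+00]
1.8570303241219666 [-0.51804817  0.31694737  1.74794785  0.          1.07669743 -2.3750785 ]
1.8570303241219666 [-5.50915416e-02  6.98167610e-01  1.56520378e+00 -4.44089210e-16
  8.78221265e-01 -1.91212187e+00]
-1.2845623294678266 [-5.18048174e-01  3.16947366e-01  1.74794785e+00 -4.44089210e-16
  1.07669743e+00  7.66514155e-01]
-1.2845623294678266 [-5.50915416e-02  6.98167610e-01  1.56520378e+00 -4.44089210e-16
  8.78221265e-01  1.22947079e+00]
```

Run:
```python
from h import *
O=[np.pi,0,yaw-np.pi/2]
env.move_gripper(0.0)
env.move_to(W(-.2,-.066,.25),O)
env.movel(W(-.2,-.066,.045),O,vel=.12)
env.hold(.2)
f0=F(); print("f0",f0,env.state()["time_s"])
env.movel(W(-.165,-.066,.045),O,vel=.06)
x=-.165
for i in range(60):
    x+=.008 if x<-.105 else .002
    env.movel(W(x,-.066,.045),O,vel=.04 if x<-.105 else .02)
    s=env.state();f=F(s)-f0
    print(round(x,3),np.round(f,1),np.round(toR(s["position"]),4))
    if abs(f[0])>7 or x>-.07: break
print(s["time_s"])
im,d=env.get_image("top"); cv2.imwrite("pics/t2.png",cv2.resize(im[130:280,230:430],(800,600)))
im,d=env.get_image("side"); cv2.imwrite("pics/s2.png",cv2.resize(im[140:340,170:430],(780,600)))
```

```text
f0 [0.36751572 0.29541188 0.07507853] 5.2417
-0.157 [-0.2  0.4 -0.3] [-0.1568 -0.0661  0.045 ]
-0.149 [-0.  -0.6 -0.7] [-0.1486 -0.0661  0.045 ]
-0.141 [-0.6 -0.1  0.2] [-0.1404 -0.0662  0.045 ]
-0.133 [0.4 0.3 0.3] [-0.1324 -0.0662  0.0451]
-0.125 [-0.4 -0.9  0.5] [-0.1243 -0.0662  0.0451]
-0.117 [-0.6 -0.2 -0.8] [-0.1164 -0.0662  0.045 ]
-0.109 [-0.2  0.1 -1. ] [-0.1084 -0.0661  0.045 ]
-0.101 [ 0.3 -0.7 -0.1] [-0.1006 -0.0661  0.045 ]
-0.099 [-0.4 -0.7  0.1] [-0.0988 -0.066   0.045 ]
-0.097 [-1.1 -1.2 -0.2] [-0.0968 -0.066   0.045 ]
-0.095 [-0.6  0.3 -0.1] [-0.0948 -0.066   0.045 ]
-0.093 [ 0.  -0.7 -0.2] [-0.0927 -0.066   0.045 ]
-0.091 [-0.9  0.3 -0.3] [-0.0907 -0.066   0.045 ]
-0.089 [-0.9 -0.2 -0.1] [-0.0887 -0.066   0.045 ]
-0.087 [-0.4  1.  -0.4] [-0.0867 -0.066   0.045 ]
-0.085 [-4.9 -2.6  3.2] [-0.0863 -0.0659  0.0449]
-0.083 [-10.9  -3.7   4.9] [-0.0863 -0.0658  0.045 ]
11.225
```

View pics/s2.png

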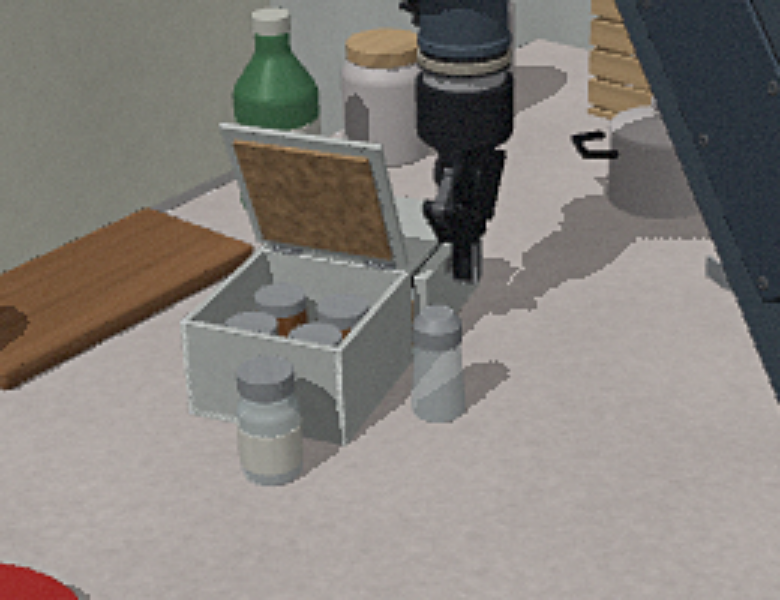

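The side view shows the panel flush with the rack (about (440,280) in the crop). The force also jumped to 11 N at the expected position, so the drawer is home. Next is the lid.

Run:
```python
from h import *
O=[np.pi,0,yaw-np.pi/2]
env.movel(W(-.13,-.066,.045),O,vel=.08)
env.movel(W(-.13,-.07,.2),O,vel=.15)
env.movel(W(0,-.07,.2),O,vel=.15)
env.hold(.2); f0=F(); print("f0",f0)
def tcp(th,r=.11,h=.012):
    return W(0,r*np.cos(th)-.003*np.sin(th)-h,.083+r*np.sin(th)+.003*np.cos(th))
env.movel(tcp(1.35),O,vel=.08)
for th in np.arange(1.25,.04,-.1):
    env.movel(tcp(th),O,vel=.06)
    s=env.state();f=F(s)-f0
    print(round(th,2),np.round(f,1),np.round(toR(s["position"]),4))
    if np.linalg.norm(f)>15: break
print(s["time_s"])
im,d=env.get_image("side"); cv2.imwrite("pics/s3.png",cv2.resize(im[140:340,170:430],(780,600)))
```

```text
f0 [-0.05046094  0.9292281   0.48887765]
1.25 [ 0.5 -1.5 -1.3] [-0.0002  0.0202  0.1881]
1.15 [ 0.7  0.  -0.5] [-0.0002  0.0308  0.1844]
1.05 [ 1.3 -0.7 -1. ] [-0.0003  0.0408  0.1796]
0.95 [ 0.4 -0.8 -0.7] [-0.0003  0.0502  0.1738]
0.85 [ 0.6 -0.1  0. ] [-0.0003  0.0589  0.1672]
0.75 [ 0.2 -1.5 -0. ] [-0.0003  0.067   0.1597]
0.65 [ 0.2 -1.3  0.2] [-0.0004  0.0743  0.1514]
0.55 [-0.9 -0.1 -0.3] [-0.0004  0.0807  0.1425]
0.45 [ 0.4 -1.2 -0.6] [-0.0005  0.0861  0.1329]
0.35 [ 0.2 -1.1 -0.2] [-0.0004  0.0907  0.1229]
0.25 [ 0.  -0.8  0.4] [-0.0005  0.0941  0.1125]
0.15 [-0.6  0.1 -0. ] [-0.0005  0.0966  0.1017]
0.05 [-0.7 -1.8  0.4] [-0.0005  0.0979  0.0908]
19.9417
```

View pics/s3.png

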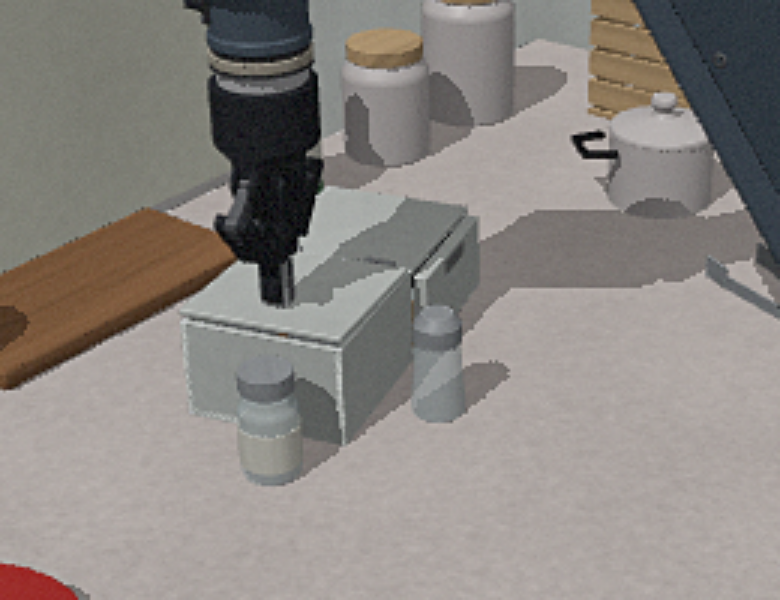

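The lid is almost down, with a small gap at about (265,325). I'll press straight down until it meets the stop.

Run:
```python
from h import *
f0=np.array([0,.9,.5])
z=.0905
while z>.074:
    z-=.0015; env.movel(W(0,.098,z),vel=.02); s=env.state(); f=F(s)-f0
    print(round(z,4),np.round(f,1),np.round(toR(s["position"]),4))
    if f[2]>9: break
env.movel(W(0,.098,.2),vel=.1)
env.movel(W(-.25,-.1,.25),vel=.2)
env.hold(.3)
s=env.state(); print(s["time_s"])
for n in("side","top"):
    im,d=env.get_image(n); a=im[140:340,170:430] if n=="side" else im[130:280,230:430]
    cv2.imwrite(f"pics/{n}4.png",cv2.resize(a,(780,600),interpolation=cv2.INTER_CUBIC)); np.save(f"pics/{n}4.npy",d)
    P=cloud(n,d); P[d==0]=np.nan; q=P.reshape(-1,3); r=(q[:,:2]-C)@Rk
    m=(abs(r[:,0])<.05)&(r[:,1]>.01)&(r[:,1]<.12)&(abs(q[:,2]-.085)<.04)
    m2=(abs(r[:,0])<.05)&(r[:,1]<-.02)&(r[:,1]>-.12)&(abs(q[:,2]-.085)<.04)
    A=np.c_[r[m],np.ones(m.sum())]; k=np.linalg.lstsq(A,q[m,2],rcond=None)[0]
    print(n,"lid slopes",k,np.median(q[m,2]),"fixed top",np.median(q[m2,2]))
```

```text
0.089 [-0.1 -0.2 -0.5] [-0.     0.098  0.089]
0.0875 [-0.  -0.7 -0.5] [-0.      0.098   0.0875]
0.086 [ 0.8 -1.1  0.9] [0.0002 0.098  0.0861]
0.0845 [-1.2 -0.2  8.9] [0.0002 0.098  0.086 ]
0.083 [-4.1  0.1 15. ] [0.0002 0.0979 0.0859]
24.65
side lid slopes [-0.00228647  0.00145251  0.08593885] 0.08602933182561218 fixed top 0.0800425197567074
top lid slopes [-0.00078831 -0.00260097  0.08473927] 0.08465632348543173 fixed top 0.07848967132928286
```

View pics/side4.png

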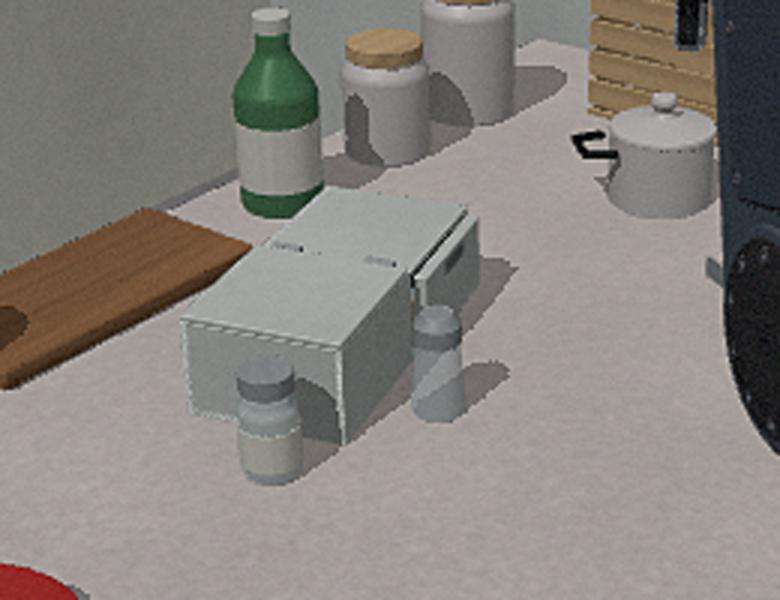

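View pics/top4.png

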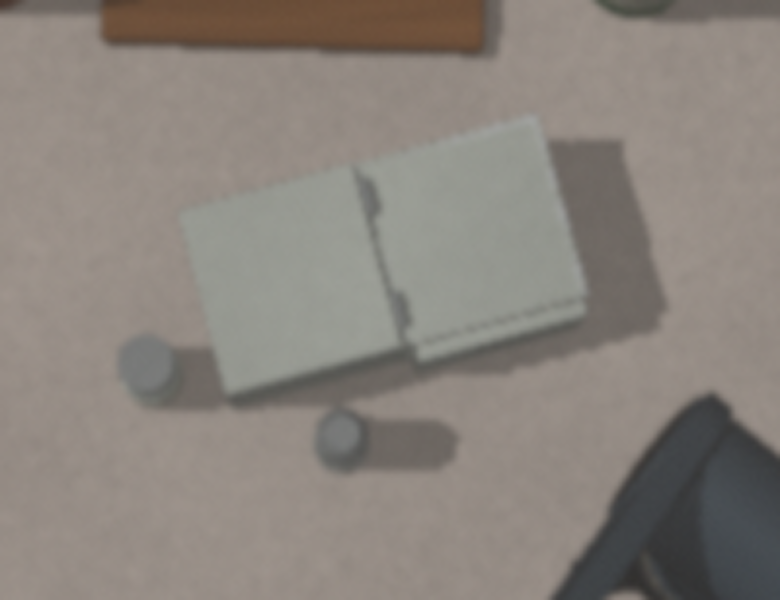

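The lid lies flat and the drawer is flush. In the top view the shaker (342,440) and the jar (148,365) are where they were before. I'm handing in.

Run:
```python
from cell import env
env.job_done(); print(env.state()["time_s"])
```

```text
the job is handed in; nothing more can be done
the job is handed in; nothing more can be done
```

The drawer and lid are both shut, and I handed the job in at about 25 s of the 48 s allowed. The hand-in gives no verdict, so what follows rests on my own checks.

- **Drawer:** I pushed it home with the shut fingertips on the outer face. The force reached 11 N at the hard stop, with the fingers 86 mm before the rack's centre against 88 mm expected. The last pictures show the panel flush.
- **Lid:** I swept it over from its outer face, then pressed it flat, peaking at 15 N on the stop. Depth from both cameras gives slopes under 0.003 rad. The lid's top is at 85–86 mm, against 86 mm expected.
- **Bystanders:** The shaker and jar sit at the same pixels as before in the last top view. I saw the pot unmoved in the side view. I did not measure the plate, tongs or spoon again, but the arm never came down near them.
- **Robot:** I backed the arm off, and it touches nothing.

No check failed. The only disagreement was the top camera's depth, which reads about 1.5 mm low, within its calibration.

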